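# Tip the inspection tray and set out the green filter

### The arm

A 6-joint arm with a two-finger parallel gripper is mounted at the origin on the work surface. World frame = base frame: x ahead of the robot, y to its left, z up, the work surface at z = 0. Lengths are in m, angles in degrees, forces in N, time in s.
With the tool pointing down it reaches from about 0.375 to 0.9 m from the base axis. Payload 3.1 kg.
Tool frame: the origin (TCP) lies midway between the tips of the shut fingers; the grasp point (between the pads) lies 19 mm behind it; z points along the fingers, y is the line along which they close (so a half turn about z gives the same grasp; the last joint's range is limited). The gripper opens to 87 mm and grips with 3 to 60 N. Pads are 19 mm wide; open, the fingers measure 117 mm over their backs; the gripper's body (75 mm by 190 mm) begins 51 mm behind the grasp point.
Start: joints at [-76.862, 30.224, 82.088, -0, 67.689, -10.227], TCP at [0.248, -0.574, 0.223] pointing down, gripper open.
Joint ranges: [-176.69, 176.69], [-43.24, 126.21], [12.49, 139.97], [-82, 262], [0, 151.66], [-163.58, 163.58]. Speed limits (degrees/s): [159.86, 159.86, 180, 180, 180, 180].

### API

Orientations are given as a 3x3 rotation matrix whose columns are the frame's x, y, z axes.
In Python, from rig import read_state, capture, camera_info, hand_in gives the robot as it stands.
- The arm moves only by the tool drive_tool, never from a script. Its argument "motion" is a list of rows, each a list of 2 entries, a list of its own where there are three numbers: the shift along the tool's x, y, z in mm, then the turn, a rotation vector about the tool's x, y, z in rad. A call has 1 to 5 rows; each row shifts and turns the commanded pose from where the row before left it, along the tool's axes as they then stand; what a row does not reach is not made up. A row lasts 1/10 s, in which the tool goes at most 50 mm and 8.59 degrees, less where a joint would pass 70% of its speed; a pose out of reach is approached as far as the arm can. A call is refused whole if a number of a shift passes 50 or a number of a turn 0.15, either way. A call with a gripper value outside its range is refused whole. "gripper" is the opening, from 0 (shut) to 1 (fully open), set as the call begins (left out, the last holds). The fingers move at their own pace and stop on an object; the grip force is fixed at half the most. Time passes only in rows, so rows that do not move let the fingers close. It gives the time, the measured TCP pose, the force, the opening and the grip force at its end, in the units of the state.
- read_state(): the state, without advancing time (a new reading comes with each control period).
- capture(name): name is "side" or "top"; returns the picture (384x512x3 uint8, red, green, blue); there is no depth.
- camera_info(name): a dict with "fovy" (degrees; the focal length in pixels is half the picture's height over the tangent of half this angle, whatever the lens; pixels are square), "cx", "cy" (the principal point, pixels), "k1" (the pictures are not rectified: a ray, as slopes to the right and down, at radius r is drawn at 1 + k1 r^2 times it, then the intrinsics apply), "xyz" and "orientation" of the camera in the world. Camera axes: x right, y down, z forward; pixel columns grow to the right and rows downward; lengths in m; the calibration is good to about 2 mm. A picture is of the moment at which its call begins. camera_info takes no time and is no camera call.
- hand_in(): hands the job in; it is judged then, once.
The state is a dict: "time_s": time; "joint_positions": joint angles; "qvel": joint speeds; "tau": joint torques, N m; "position": TCP position; "tcp_rot": TCP orientation; "force": force on the tool from outside, world axes, zero at the start; "moment": the same for the moment, N m; "opening": opening from 0.0 (shut) to 1.0 (fully open); "grasp_force": force on a finger pad.
Only numpy, scipy, OpenCV 4.12 (cv2) and the standard library are available. Lean on these libraries where they do the work, as an engineer would, in place of code of your own. Each camera call takes 0.05 s, during which the arm holds its last target. There are 200 camera calls.

### The job

The green filter is out of reach under the amber hood of the tilting tray. Press the red tab to tip the tray until the filter slides out into the open corner, then pick the filter up there and lay it flat on the blue pad, near the middle, setting it down rather than dropping it.

Things in the scene. Friction and masses are not known exactly. Their poses are not given: they have to be found in the camera images.
- filter: Green filter: flat disc, green glass in a black ring, 54 mm across, 8 mm thick, 40 g. Origin: centre of its underside; z: its axis, up. It starts on the floor of the white tray, under an amber see-through hood open only towards the tray's corner. It slides easily: at full tip it runs into the corner within a second and stays there. Grip it there along the tray's x, one finger in the corner's gap.
- tray (a joint): Tilt of the white tray, rad: 0 level (start), 0.30 fully tipped (stop), corner end down. Stiff hinge: takes about 4 N down on the red tab, stays where left. Hinge line: parallel to y of tray_corner, through its x = +82, z = 0 mm, 85 mm above the table. Red tab, 36 x 36 mm, beside the corner: centre of its top at x = +2, y = +85, z = +4 mm in tray_corner's axes; it goes down about 24 mm.
- tray_corner (a point): Point on the tray's floor where the filter's centre rests in the corner; turns with the tray. x: towards the hood, along the floor; z: square to the floor, up. The corner points along world -x within 20 deg. Its two walls, 8 mm high, at 45 deg to x, would meet at x = -38 mm but leave a 31 mm gap for a finger; the floor goes on to the tip. Hood: edge at x = +76 mm, top 29 mm above the floor.
- blue_pad: Blue pad: a round blue disc fixed to the table, 100 mm across and 12 mm high, flat top. Origin: centre of its underside, on the table. A white pad of the same size, with an amber filter lying on it, stands nearby and is not wanted.
Not all that is in view belongs to the job. There is more than one size of the blue_pad; the one meant has the size given above.

How it is judged:
By the outcome, as a careful person would: the job done as asked, in the order asked, and still so for the second after the job is handed in, with the robot touching nothing.
It also fails if it takes over 48 s, if anything falls off the work surface, if the arm or the gripper's body presses on something with over 40 N, if the wrist force passes 120 N, or if a joint passes its speed limit or range.

## Working session

There is one attempt and no reset: what is moved stays moved. The work goes in short steps, Python scripts to look and compute and a tool call to move; the robot and the scene stay as the last step left them, time stands still between calls to the robot, and variables do not carry over. Pictures are saved under pics/ and viewed, at most 10 in all, crops included, and the job is handed in when it is done.

Besides the shell and the picture viewer there is one more tool, called after "Request:" as name([rows], argument=value, ...), one row to a line, values as JSON. drive_tool: Moves the arm, as the interface text tells. Its arguments: {"type":"object","properties":{"motion":{"type":"array","items":{"type":"array"}},"gripper":{"type":"number"}},"required":["motion"]}

```bash
mkdir -p pics; ls; python3 - <<'E'
from rig import *
import cv2,json
for n in("top","side"):
    cv2.imwrite(f"pics/{n}0.png",cv2.cvtColor(capture(n),cv2.COLOR_RGB2BGR)); print(n,camera_info(n))
s=read_state();print(s["time_s"],s["position"],s["tcp_rot"],s["opening"])
E
```

```text
pics
top {'fovy': 43.31532304746057, 'cx': 254.35937695547779, 'cy': 184.82081535278573, 'k1': 0.03655518484091521, 'xyz': array([ 0.50447686, -0.06933617,  0.91833226]), 'orientation': array([[-0.02412165, -0.99724143,  0.07019747],
       [-0.99969064,  0.0244876 ,  0.00435728],
       [-0.00606422, -0.07007065, -0.9975236 ]])}
side {'fovy': 55.33955257262792, 'cx': 253.78134609076912, 'cy': 198.48884681022713, 'k1': -0.009209631533202001, 'xyz': array([0.24544486, 0.32932179, 0.5084709 ]), 'orientation': array([[-0.79239768, -0.36326621,  0.49004446],
       [-0.60967377,  0.49809186, -0.61660554],
       [-0.0200952 , -0.78736406, -0.61616071]])}
0.1 [ 0.24774343 -0.57308709  0.2216702 ] [[ 9.17975954e-01  3.96635741e-01 -4.85471592e-04]
 [ 3.96635920e-01 -9.17974049e-01  1.89502973e-03]
 [ 3.05986197e-04 -1.93214719e-03 -9.99998087e-01]] 0.9959862221827845
```

View pics/top0.png

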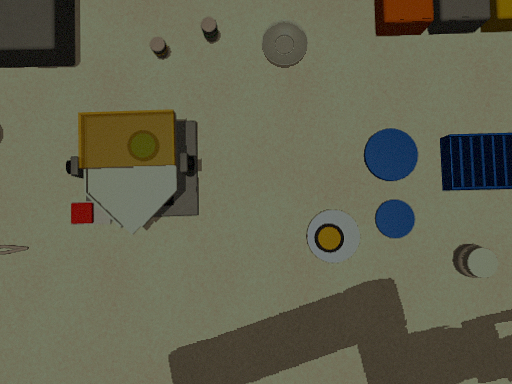

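View pics/side0.png

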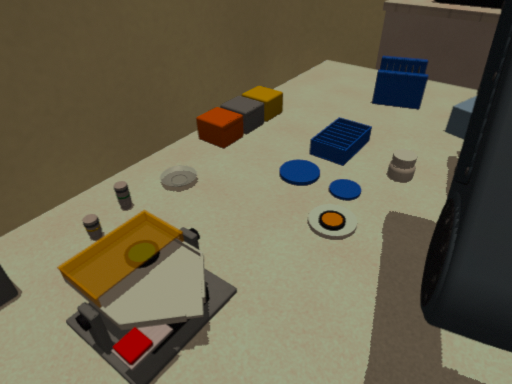

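The top view shows:
- The tray has its amber hood at (127,138) and the filter at (143,146) under it. The corner tip is at (133,232) and the red tab at (82,213).
- There are two blue discs, at (391,154) and (395,218), and the white pad is at (333,236). The (391,154) disc looks like the 100 mm one, matching the white pad. The blue bin at (477,162) isn't a disc.

I'll measure these and check with one crop.

```bash
cat > h.py <<'E'
import numpy as np,cv2
from rig import *
def K(c): 
    f=192/np.tan(np.radians(c["fovy"]/2)); return np.array([[f,0,c["cx"]],[0,f,c["cy"]],[0,0,1]]),np.array([c["k1"],0,0,0,0.])
def onplane(n,px,z):
    c=camera_info(n);k,d=K(c)
    p=cv2.undistortPoints(np.array(px,float).reshape(-1,1,2),k,d)[:,0]
    r=np.c_[p,np.ones(len(p))]@c["orientation"].T
    return c["xyz"]+r*((z-c["xyz"][2])/r[:,2])[:,None]
def blobs(im,lo,hi,amin=100):
    hsv=cv2.cvtColor(im,cv2.COLOR_RGB2HSV); m=cv2.inRange(hsv,np.array(lo),np.array(hi))
    cs,_=cv2.findContours(m,cv2.RETR_EXTERNAL,cv2.CHAIN_APPROX_NONE)
    return [c[:,0].astype(float) for c in sorted(cs,key=cv2.contourArea,reverse=True) if cv2.contourArea(c)>amin]
E
python3 - <<'E'
from h import *
np.set_printoptions(precision=4,suppress=True)
im=cv2.cvtColor(cv2.imread("pics/top0.png"),cv2.COLOR_BGR2RGB)
sd=cv2.cvtColor(cv2.imread("pics/side0.png"),cv2.COLOR_BGR2RGB)
def ell(n,c,z):
    w=onplane(n,c,z)[:,:2]; (a,b),r,_=cv2.fitEllipse(w.astype(np.float32)); return np.array([a,b]),np.array(r)
for n,I in(("top",im),("side",sd)):
    for c in blobs(I,(100,120,60),(125,255,255)): print(n,"blue",c.mean(0),*ell(n,c,.012))
    for c in blobs(I,(0,180,120),(4,255,255)):
        r=cv2.minAreaRect(onplane(n,c,.089)[:,:2].astype(np.float32)); print(n,"red",c.mean(0),r)
for c in blobs(im,(15,150,90),(25,255,255)): 
    r=cv2.minAreaRect(onplane("top",c,.114)[:,:2].astype(np.float32)); print("amber",c.mean(0),r)
h=cv2.cvtColor(im,cv2.COLOR_RGB2HSV); print(h[195,135],h[235,150],h[220,130],h[60,150],h[205,145],h[210,110])
a=cv2.resize(cv2.cvtColor(im,cv2.COLOR_RGB2BGR)[95:255,55:215],None,fx=3,fy=3,interpolation=2)
b=cv2.resize(cv2.cvtColor(im,cv2.COLOR_RGB2BGR)[115:275,300:420],None,fx=2.6,fy=3,interpolation=2)
cv2.imwrite("pics/crop1.png",np.hstack([a,b]))
E
```

```text
top blue [390.911  154.0753] [ 0.6199 -0.323 ] [0.096  0.0966]
top blue [394.6729 218.3645] [ 0.4992 -0.3247] [0.0692 0.0696]
top blue [478.1318 164.9144] [ 0.5975 -0.4841] [0.0995 0.1116]
side blue [341.814  133.6202] [ 0.6212 -0.5474] [0.1263 0.177 ]
side blue [299.2747 170.9341] [ 0.6186 -0.3204] [0.095  0.0956]
side blue [344.9861 188.4167] [ 0.4969 -0.3194] [0.068  0.0684]
side blue [402.5   72.75] [ 0.6579 -1.1273] [0.0394 0.2392]
side red [132.     344.2436] ((0.5224014520645142, 0.23139747977256775), (0.03454446792602539, 0.03454671800136566), 0.37840038537979126)
amber [118.7243 130.7208] ((0.6449112892150879, 0.14792640507221222), (0.09338841587305069, 0.1592250019311905), 0.418317049741745)
amber [328.9677 237.5161] ((0.4709039330482483, -0.18693159520626068), (0.036254141479730606, 0.0344722643494606), 88.67920684814453)
amber [504.2951   8.3607] ((0.847910463809967, -0.49271249771118164), (0.023094862699508667, 0.029154637828469276), 87.64704895019531)
[ 42  27 122] [ 34  51 120] [ 46  27 122] [ 38  51 120] [ 42  31 122] [ 42  32 121]
```

View pics/crop1.png

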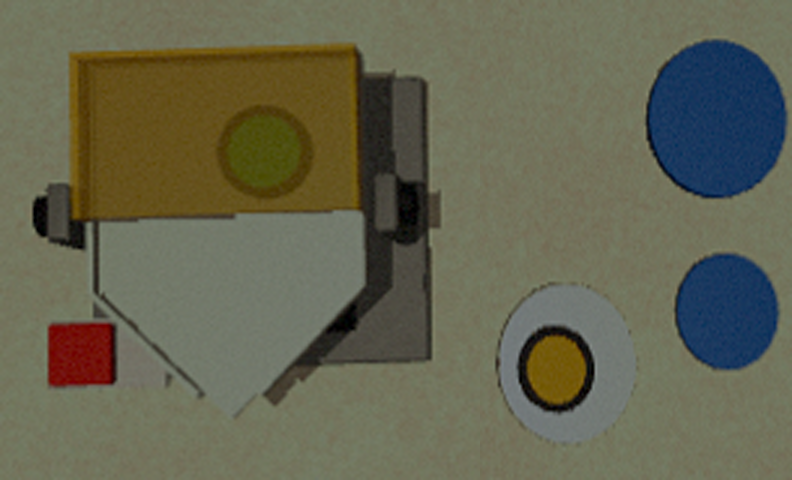

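The crop shows the (391,154) disc at 97 mm and the (395,218) disc at 69 mm. The first is the blue pad: it is the same size as the white pad and fits the 100 mm given. The tray tip is at pixel (132.7,233) and the red tab at (82,213), so I'll refine the tray pose from those.

```bash
python3 - <<'E'
from h import *
np.set_printoptions(precision=4,suppress=True)
im=cv2.cvtColor(cv2.imread("pics/top0.png"),cv2.COLOR_BGR2RGB)
hsv=cv2.cvtColor(im,cv2.COLOR_RGB2HSV);print(hsv[213,82])
for lo,hi in(((0,150,80),(8,255,255)),((170,150,80),(180,255,255))):
    for c in blobs(im,lo,hi): print("red",c.mean(0),cv2.minAreaRect(onplane("top",c,.089)[:,:2].astype(np.float32)))
print("tip",onplane("top",[[132.7,233.3]],.085))
# hood open edge ends & side-edges of the floor; crop px/3+(55,95)
C=lambda *p:np.array(p,float)/3+[55,95]
print("hood back edge",onplane("top",C((70,53),(357,45)),.114))
print("floor sides l/r",onplane("top",C((97,222),(97,290),(364,215),(364,290)),.093))
g=blobs(im,(24,150,50),(32,255,255),40)
for c in g:print("green",c.mean(0),onplane("top",[c.mean(0)],.093))
from scipy.spatial.transform import Rotation as R
s=read_state();print(R.from_matrix(s["tcp_rot"]).as_euler("zyx",degrees=True),s["joint_positions"])
E
```

```text
[  1 244 114]
red [ 81.1039 212.6364] ((0.522212564945221, 0.23148098587989807), (0.03428106755018234, 0.03395714983344078), 0.05053580924868584)
tip [[0.485  0.1447 0.085 ]]
hood back edge [[0.6898 0.2268 0.114 ]
 [0.6907 0.0665 0.114 ]]
floor sides l/r [[0.5967 0.2194 0.093 ]
 [0.5578 0.2194 0.093 ]
 [0.5971 0.0673 0.093 ]
 [0.5541 0.0679 0.093 ]]
green [142.4167 145.4306] [[0.6352 0.1251 0.093 ]]
green [506.0119   7.2381] [[ 0.859  -0.5072  0.093 ]]
[ -23.368    -0.0278 -179.8914] [-76.861   30.274   82.1482  -0.0026  67.6898 -10.2281]
```

Tray yaw comes out at about 0°, with the corner at (0.5204, 0.1465). Both views agree on the tab (0.522, 0.2314) and the pad (0.619, -0.322). I'll turn the tool so its y lies along world x, shut the fingers and go to the tab.

Request:
drive_tool([
  [[0, 0, 0], [0, 0, -0.149]],
  [[0, 0, 0], [0, 0, -0.149]],
  [[0, 0, 0], [0, 0, -0.149]],
  [[0, 0, 0], [0, 0, -0.149]],
  [[0, 0, 0], [0, 0, -0.149]],
], gripper=0)

```text
time_s: 0.6
position: [0.2478, -0.5733, 0.2219]
tcp_rot: [[0.4, 0.916, -0.0], [0.916, -0.4, 0.001], [0.001, -0.001, -1.0]]
force: [0.1, 0.0, 0.5]
opening: 0.63
grasp_force: 0.0
```

Request:
drive_tool([
  [[0, 0, 0], [0, 0, -0.149]],
  [[0, 0, 0], [0, 0, -0.149]],
  [[0, 0, 0], [0, 0, -0.12]],
  [[47, 16, 0], [0, 0, 0]],
  [[47, 16, 0], [0, 0, 0]],
])

```text
time_s: 1.1
position: [0.2796, -0.4793, 0.2217]
tcp_rot: [[0.003, 1.0, 0.0], [1.0, -0.003, 0.001], [0.001, 0.0, -1.0]]
force: [1.1, 0.4, 0.1]
opening: 0.168
grasp_force: 0.0
```

Request:
drive_tool([
  [[47, 16, 0], [0, 0, 0]],
  [[47, 16, 0], [0, 0, 0]],
  [[47, 16, 0], [0, 0, 0]],
  [[47, 16, 0], [0, 0, 0]],
  [[47, 16, 0], [0, 0, 0]],
])

```text
time_s: 1.6
position: [0.36, -0.2427, 0.2224]
tcp_rot: [[0.001, 1.0, -0.0], [1.0, -0.001, 0.0], [0.0, -0.0, -1.0]]
force: [0.1, -0.3, -0.1]
opening: 0.005
grasp_force: 0.0
```

Request:
drive_tool([
  [[47, 16, 0], [0, 0, 0]],
  [[47, 16, 0], [0, 0, 0]],
  [[47, 16, 0], [0, 0, 0]],
  [[47, 16, 0], [0, 0, 0]],
  [[47, 16, 0], [0, 0, 0]],
])

```text
time_s: 2.1
position: [0.44, -0.0077, 0.2225]
tcp_rot: [[0.0, 1.0, -0.0], [1.0, -0.0, -0.0], [-0.0, -0.0, -1.0]]
force: [0.6, -0.5, 0.2]
opening: 0.001
grasp_force: 0.0
```

Request:
drive_tool([
  [[47, 15, 0], [0, 0, 0]],
  [[47, 15, 0], [0, 0, 0]],
  [[48, 16, 0], [0, 0, 0]],
  [[48, 16, 0], [0, 0, 0]],
  [[48, 15, 0], [0, 0, 0]],
])

```text
time_s: 2.6
position: [0.5165, 0.229, 0.2223]
tcp_rot: [[-0.001, 1.0, -0.0], [1.0, 0.001, -0.0], [-0.0, -0.0, -1.0]]
force: [1.4, -0.7, 0.0]
opening: 0.007
grasp_force: 0.0
```

Request:
drive_tool([
  [[0, 0, 40], [0, 0, 0]],
  [[0, 0, 40], [0, 0, 0]],
  [[0, 0, 30], [0, 0, 0]],
  [[0, 0, 15], [0, 0, 0]],
  [[0, 0, 0], [0, 0, 0]],
])

```text
time_s: 3.1
position: [0.5141, 0.2264, 0.0947]
tcp_rot: [[-0.0, 1.0, -0.007], [1.0, 0.0, -0.001], [-0.001, -0.007, -1.0]]
force: [0.2, 0.7, 0.1]
opening: 0.008
grasp_force: 0.0
```

Request:
drive_tool([
  [[0, 0, 4], [0, 0, 0]],
  [[0, 0, 4], [0, 0, 0]],
  [[0, 0, 4], [0, 0, 0]],
  [[0, 0, 4], [0, 0, 0]],
  [[0, 0, 0], [0, 0, 0]],
])

```text
time_s: 3.6
position: [0.5171, 0.227, 0.082]
tcp_rot: [[0.0, 1.0, 0.002], [1.0, -0.0, 0.0], [0.0, 0.002, -1.0]]
force: [0.3, -0.4, 2.3]
opening: 0.007
grasp_force: 0.9
```

Request:
drive_tool([
  [[0, 0, 4], [0, 0, 0]],
  [[0, 0, 4], [0, 0, 0]],
  [[0, 0, 3], [0, 0, 0]],
  [[0, 0, 3], [0, 0, 0]],
  [[0, 0, 0], [0, 0, 0]],
])

```text
time_s: 4.1
position: [0.5156, 0.2267, 0.0667]
tcp_rot: [[0.0, 1.0, -0.002], [1.0, -0.0, -0.0], [-0.0, -0.002, -1.0]]
force: [-0.5, -0.1, 0.7]
opening: 0.006
grasp_force: 0.1
```

Request:
drive_tool([
  [[0, 0, 1], [0, 0, 0]],
  [[0, 0, 1], [0, 0, 0]],
  [[0, 0, 0], [0, 0, 0]],
])

```text
time_s: 4.4
position: [0.516, 0.2268, 0.0653]
tcp_rot: [[-0.0, 1.0, -0.001], [1.0, 0.0, -0.0], [-0.0, -0.001, -1.0]]
force: [-1.0, -0.6, 0.8]
opening: 0.008
grasp_force: 0.5
```

Request:
drive_tool([
  [[0, 0, 1], [0, 0, 0]],
  [[0, 0, 1], [0, 0, 0]],
  [[0, 0, 0], [0, 0, 0]],
])

```text
time_s: 4.7
position: [0.5162, 0.2268, 0.0646]
tcp_rot: [[-0.0, 1.0, -0.0], [1.0, 0.0, -0.0], [-0.0, -0.0, -1.0]]
force: [-3.3, -1.4, 8.9]
opening: 0.003
grasp_force: 4.7
```

Request:
drive_tool([
  [[0, 0, 1], [0, 0, 0]],
  [[0, 0, 1], [0, 0, 0]],
  [[0, 0, 0], [0, 0, 0]],
])

```text
time_s: 5.0
position: [0.5163, 0.2269, 0.0643]
tcp_rot: [[-0.0, 1.0, 0.001], [1.0, 0.0, -0.0], [-0.0, 0.001, -1.0]]
force: [-5.1, -1.7, 21.1]
opening: 0.01
grasp_force: 10.5
```

At the stop: the force rose to 21 N at z = 0.064. Next I retreat, open the gripper and look.

Request:
drive_tool([
  [[0, 0, -15], [0, 0, 0]],
  [[0, 0, -40], [0, 0, 0]],
  [[0, 0, -40], [0, 0, 0]],
  [[0, 0, -40], [0, 0, 0]],
  [[40, 0, -10], [0, 0, 0]],
])

```text
time_s: 5.5
position: [0.5196, 0.2648, 0.2112]
tcp_rot: [[0.005, 1.0, 0.008], [1.0, -0.005, 0.001], [0.001, 0.008, -1.0]]
force: [1.6, 0.8, -0.1]
opening: 0.004
grasp_force: 0.0
```

Request:
drive_tool([
  [[45, 0, 0], [0, 0, 0]],
  [[45, 0, 0], [0, 0, 0]],
  [[0, 0, 0], [0, 0, 0]],
], gripper=1)

```text
time_s: 5.8
position: [0.5162, 0.3621, 0.2067]
tcp_rot: [[-0.005, 1.0, 0.002], [1.0, 0.005, 0.003], [0.003, 0.002, -1.0]]
force: [0.0, -1.1, 0.6]
opening: 0.195
grasp_force: 0.0
```

```bash
python3 - <<'E'
from h import *
np.set_printoptions(precision=4,suppress=True)
I={n:capture(n) for n in("top","side")}
out=[]
for n,(x0,y0) in(("top",(60,95)),("side",(50,210))):
    b=cv2.cvtColor(I[n],cv2.COLOR_RGB2BGR);cv2.imwrite(f"pics/{n}1.png",b)
    out.append(cv2.resize(b[y0:y0+160,x0:x0+170],None,fx=2.3,fy=2.3,interpolation=2))
    for c in blobs(I[n],(36,110,30),(85,255,255),60): print(n,c.mean(0),cv2.boundingRect(c.astype(np.int32)))
cv2.imwrite("pics/crop2.png",np.hstack(out))
s=read_state();print(s["time_s"],s["position"],s["opening"])
E
```

```text
top [133.7353 211.1176] (122, 200, 25, 24)
side [183.6235 307.2588] (168, 293, 32, 30)
5.9 [0.5157 0.3576 0.2059] 0.2823310991682846
```

View pics/crop2.png

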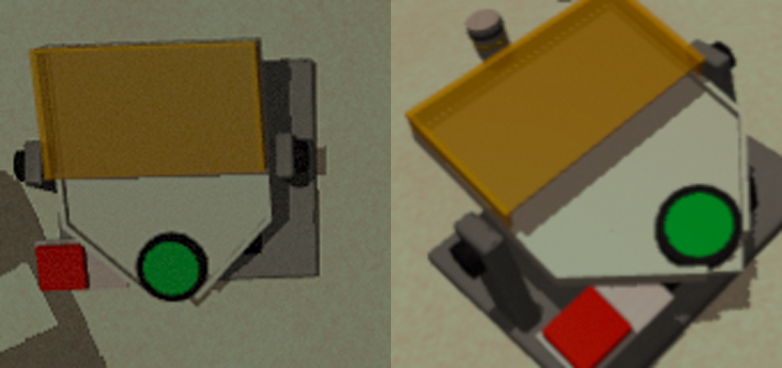

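The filter rests in the open corner: green disc centre at (134,211) in the top view and (184,307) in the side view, with the tray fully tipped. I'll triangulate it to get the grasp pose.

```bash
python3 - <<'E'
from h import *
np.set_printoptions(precision=4,suppress=True)
px={"top":[134.2,211.5],"side":[183.6,307.3]}
for n in px: print(n,onplane(n,[px[n]],.0684))
P=[]
pts=[]
for n in("top","side"):
    c=camera_info(n);k,d=K(c);Rt=c["orientation"].T
    P.append(np.c_[Rt,-Rt@c["xyz"]]);pts.append(cv2.undistortPoints(np.array([[px[n]]]),k,d)[0].T)
X=cv2.triangulatePoints(P[0],P[1],*pts)[:,0];print("tri",X[:3]/X[3],"expect .5217 .1465 .0684")
s=read_state();print(s["position"],s["tcp_rot"],s["joint_positions"])
E
```

```text
top [[0.5226 0.1462 0.0684]]
side [[0.5231 0.1466 0.0684]]
tri [0.5228 0.1464 0.0683] expect .5217 .1465 .0684
[0.5157 0.3576 0.2059] [[-0.0025  1.     -0.0007]
 [ 1.      0.0025 -0.0008]
 [-0.0008 -0.0007 -1.    ]] [24.5613 31.4947 82.6343 -0.0294 65.9285 24.4327]
```

Request:
drive_tool([
  [[-42, -4, 5], [0, 0, 0]],
  [[-42, -4, 5], [0, 0, 0]],
  [[-42, -4, 5], [0, 0, 0]],
  [[-42, -4, 5], [0, 0, 0]],
  [[-42, -5, 5], [0, 0, 0]],
], gripper=1)

```text
time_s: 6.4
position: [0.4946, 0.1439, 0.1812]
tcp_rot: [[0.001, 1.0, -0.0], [1.0, -0.001, -0.001], [-0.001, -0.0, -1.0]]
force: [0.8, -0.5, -0.2]
opening: 0.743
grasp_force: 0.0
```

Request:
drive_tool([
  [[0, 0, 23], [-0.1, 0, 0]],
  [[0, 0, 0], [-0.1, 0, 0]],
  [[0, 0, 0], [-0.1, 0, 0]],
  [[0, 0, 0], [0, 0, 0]],
  [[0, 0, 0], [0, 0, 0]],
])

```text
time_s: 6.9
position: [0.4953, 0.146, 0.1587]
tcp_rot: [[0.001, 0.956, 0.294], [1.0, -0.001, -0.001], [-0.0, 0.294, -0.956]]
force: [0.9, 0.5, 0.3]
opening: 0.993
grasp_force: 0.0
```

```bash
cat > goto.py <<'E'
from h import *
import sys
from scipy.spatial.transform import Rotation as R
s=read_state();T=np.array(s["tcp_rot"]);g=np.array(eval(sys.argv[1]))
print(s["time_s"],"pos",s["position"].round(4),"open",round(s["opening"],3),"toolshift mm",((g-s["position"])@T*1e3).round(1))
if len(sys.argv)>2: print("turn",R.from_matrix(T.T@np.array(eval(sys.argv[2]))).as_rotvec().round(4))
E
python3 goto.py "[.5244,.1464,.0626]" "[[0,.9553,.2955],[1,0,0],[0,.2955,-.9553]]"
```

```text
6.9 pos [0.4953 0.146  0.1587] open 0.993 toolshift mm [  0.5  -0.5 100.4]
turn [-0.0015  0.0006 -0.0011]
```

Request:
drive_tool([
  [[0, 0, 35], [0, 0, 0]],
  [[0, 0, 30], [0, 0, 0]],
  [[0, 0, 20], [0, 0, 0]],
  [[0, 0, 7], [0, 0, 0]],
  [[0, 0, 0], [0, 0, 0]],
])

```text
time_s: 7.4
position: [0.5238, 0.1466, 0.07]
tcp_rot: [[0.001, 0.956, 0.295], [1.0, -0.001, -0.0], [-0.0, 0.295, -0.956]]
force: [-0.6, 0.3, 0.8]
opening: 0.999
grasp_force: 0.0
```

Request:
drive_tool([
  [[0, 0, 3], [0, 0, 0]],
  [[0, 0, 2], [0, 0, 0]],
  [[0, 0, 2], [0, 0, 0]],
  [[0, 0, 0], [0, 0, 0]],
  [[0, 0, 0], [0, 0, 0]],
])

```text
time_s: 7.9
position: [0.5247, 0.1469, 0.0644]
tcp_rot: [[-0.0, 0.955, 0.296], [1.0, 0.0, 0.0], [0.0, 0.296, -0.955]]
force: [0.8, -1.2, 0.3]
opening: 0.999
grasp_force: 0.0
```

```bash
python3 goto.py "[.5244,.1464,.0626]"; python3 -c "
from rig import *;print(read_state()['force'])"
```

```text
7.9 pos [0.5247 0.1469 0.0644] open 0.999 toolshift mm [-0.5 -0.9  1.6]
[ 0.76509716 -1.21659054  0.29856975]
```

Request:
drive_tool([
  [[0, -0.5, 1], [0, 0, 0]],
  [[0, 0, 0], [0, 0, 0]],
  [[0, 0, 0], [0, 0, 0]],
  [[0, 0, 0], [0, 0, 0]],
  [[0, 0, 0], [0, 0, 0]],
], gripper=0.4)

```text
time_s: 8.4
position: [0.5246, 0.1469, 0.0629]
tcp_rot: [[-0.0, 0.955, 0.296], [1.0, 0.0, 0.0], [0.0, 0.296, -0.955]]
force: [0.9, 0.2, 0.8]
opening: 0.629
grasp_force: 1.6
```

Request:
drive_tool([
  [[0, 0, 0], [0, 0, 0]],
  [[0, 0, 0], [0, 0, 0]],
  [[0, 0, 0], [0, 0, 0]],
])

```text
time_s: 8.7
position: [0.5252, 0.1469, 0.0631]
tcp_rot: [[0.0, 0.955, 0.297], [1.0, -0.0, 0.0], [0.0, 0.297, -0.955]]
force: [0.8, -0.5, -0.2]
opening: 0.606
grasp_force: 30.0
```

Gripped at 30 N, with the opening at about 53 mm. Next I lift square to the floor and level the tool.

Request:
drive_tool([
  [[0, 0, -5], [0, 0, 0]],
  [[0, 0, -15], [0, 0, 0]],
  [[0, 0, -30], [0, 0, 0]],
  [[0, 0, -40], [0, 0, 0]],
  [[0, 0, -35], [0, 0, 0]],
])

```text
time_s: 9.2
position: [0.4854, 0.1468, 0.183]
tcp_rot: [[-0.0, 0.956, 0.292], [1.0, 0.0, -0.0], [-0.0, 0.292, -0.956]]
force: [0.8, -0.3, -0.4]
opening: 0.606
grasp_force: 30.0
```

Request:
drive_tool([
  [[0, 0, 0], [0.1, 0, 0]],
  [[0, 0, 0], [0.1, 0, 0]],
  [[0, 0, 0], [0.1, 0, 0]],
  [[0, 0, 0], [0, 0, 0]],
  [[0, 0, 0], [0, 0, 0]],
])

```text
time_s: 9.7
position: [0.4864, 0.1468, 0.1817]
tcp_rot: [[0.0, 1.0, -0.001], [1.0, -0.0, -0.0], [-0.0, -0.001, -1.0]]
force: [-1.6, -0.2, -1.2]
opening: 0.603
grasp_force: 30.0
```

```bash
python3 goto.py "[.619,-.322,.18]" "[[0,1,0],[1,0,0],[0,0,-1]]"; python3 - <<'E'
from h import *
o=[]
for n,(x,y) in(("top",(50,130)),("side",(120,180))): o.append(cv2.resize(cv2.cvtColor(capture(n),cv2.COLOR_RGB2BGR)[y:y+170,x:x+190],None,fx=2,fy=2,interpolation=2))
cv2.imwrite("pics/crop3.png",np.hstack(o))
E
```

```text
9.7 pos [0.4864 0.1468 0.1817] open 0.603 toolshift mm [-468.8  132.6    1.6]
turn [-0.001   0.0001 -0.0001]
```

View pics/crop3.png

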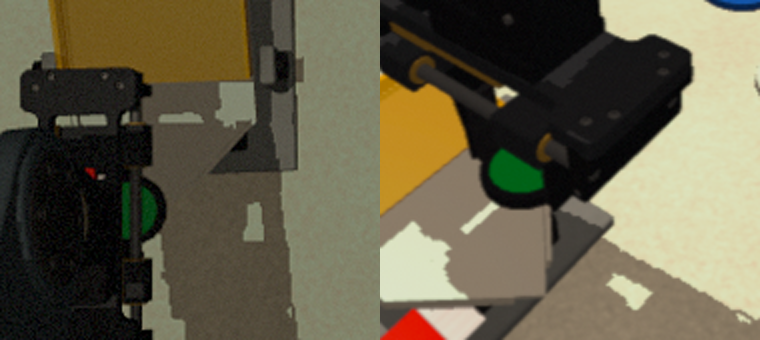

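The picture shows the filter held level between the fingers, clear of the tray. I carry it to the pad now.

Request:
drive_tool([
  [[-20, 6, 0], [0, 0, 0]],
  [[-40, 11, 0], [0, 0, 0]],
  [[-47, 13, 0], [0, 0, 0]],
  [[-47, 13, 0], [0, 0, 0]],
  [[-47, 13, 0], [0, 0, 0]],
])

```text
time_s: 10.3
position: [0.5423, -0.055, 0.182]
tcp_rot: [[-0.001, 1.0, -0.001], [1.0, 0.001, 0.0], [0.0, -0.001, -1.0]]
force: [0.8, -0.3, -0.4]
opening: 0.608
grasp_force: 30.0
```

Request:
drive_tool([
  [[-47, 13, 0], [0, 0, 0]],
  [[-47, 13, 0], [0, 0, 0]],
  [[-47, 13, 0], [0, 0, 0]],
  [[-47, 13, 0], [0, 0, 0]],
  [[-40, 12, 0], [0, 0, 0]],
])

```text
time_s: 10.8
position: [0.6066, -0.2838, 0.1818]
tcp_rot: [[0.001, 1.0, -0.001], [1.0, -0.001, 0.0], [0.0, -0.001, -1.0]]
force: [0.6, 0.2, 0.1]
opening: 0.604
grasp_force: 30.0
```

Request:
drive_tool([
  [[-30, 9, 0], [0, 0, 0]],
  [[-10, 3, 0], [0, 0, 0]],
  [[0, 0, 0], [0, 0, 0]],
  [[0, 0, 0], [0, 0, 0]],
])

```text
time_s: 11.2
position: [0.6185, -0.3199, 0.1817]
tcp_rot: [[-0.001, 1.0, -0.002], [1.0, 0.001, 0.002], [0.002, -0.002, -1.0]]
force: [-0.9, 0.2, 0.2]
opening: 0.607
grasp_force: 30.0
```

```bash
python3 goto.py "[.6193,-.3217,.0145]" "[[0,1,0],[1,0,0],[0,0,-1]]"
```

```text
11.2 pos [ 0.6185 -0.3199  0.1817] open 0.607 toolshift mm [ -2.2   1.2 167.2]
turn [-0.002  -0.0024  0.0007]
```

Request:
drive_tool([
  [[-1, 1, 40], [0, 0, 0]],
  [[-1, 0, 45], [0, 0, 0]],
  [[0, 0, 40], [0, 0, 0]],
  [[0, 0, 22], [0, 0, 0]],
  [[0, 0, 8], [0, 0, 0]],
])

```text
time_s: 11.7
position: [0.6183, -0.32, 0.0242]
tcp_rot: [[-0.002, 1.0, -0.006], [1.0, 0.002, 0.005], [0.005, -0.006, -1.0]]
force: [-1.1, 0.1, -0.7]
opening: 0.607
grasp_force: 30.0
```

Request:
drive_tool([
  [[0, 0, 3], [0, 0, 0]],
  [[0, 0, 2], [0, 0, 0]],
  [[0, 0, 2], [0, 0, 0]],
  [[0, 0, 1], [0, 0, 0]],
  [[0, 0, 0], [0, 0, 0]],
])

```text
time_s: 12.2
position: [0.621, -0.3245, 0.0202]
tcp_rot: [[0.0, 1.0, 0.001], [1.0, -0.0, -0.001], [-0.001, 0.001, -1.0]]
force: [0.2, -0.4, -0.8]
opening: 0.604
grasp_force: 30.0
```

```bash
python3 goto.py "[.6193,-.3217,.0145]"; python3 -c "
from rig import *;print(read_state()['force'])"
```

```text
12.2 pos [ 0.621  -0.3245  0.0202] open 0.604 toolshift mm [ 2.8 -1.7  5.7]
[ 0.16521215 -0.35104634 -0.75658944]
```

Request:
drive_tool([
  [[1, -1, 1], [0, 0, 0]],
  [[1, 0, 1], [0, 0, 0]],
  [[0, 0, 1], [0, 0, 0]],
  [[0, 0, 0], [0, 0, 0]],
  [[0, 0, 0], [0, 0, 0]],
])

```text
time_s: 12.7
position: [0.6195, -0.3221, 0.0161]
tcp_rot: [[0.0, 1.0, -0.0], [1.0, -0.0, 0.0], [0.0, -0.0, -1.0]]
force: [-0.5, -0.7, -0.3]
opening: 0.603
grasp_force: 30.0
```

Request:
drive_tool([
  [[0, 0, 0.5], [0, 0, 0]],
  [[0, 0, 0.5], [0, 0, 0]],
  [[0, 0, 0.5], [0, 0, 0]],
  [[0, 0, 0], [0, 0, 0]],
  [[0, 0, 0], [0, 0, 0]],
])

```text
time_s: 13.2
position: [0.6196, -0.3221, 0.0148]
tcp_rot: [[-0.0, 1.0, -0.0], [1.0, 0.0, 0.0], [0.0, -0.0, -1.0]]
force: [-0.1, -0.7, -1.0]
opening: 0.606
grasp_force: 30.0
```

No contact yet, so I keep going in half-millimetre steps.

Request:
drive_tool([
  [[0, 0, 0.5], [0, 0, 0]],
  [[0, 0, 0], [0, 0, 0]],
  [[0, 0, 0], [0, 0, 0]],
])

```text
time_s: 13.5
position: [0.6196, -0.3222, 0.0145]
tcp_rot: [[-0.0, 1.0, 0.0], [1.0, 0.0, -0.0], [-0.0, 0.0, -1.0]]
force: [-0.0, 1.1, 0.1]
opening: 0.602
grasp_force: 30.0
```

Request:
drive_tool([
  [[0, 0, 0.5], [0, 0, 0]],
  [[0, 0, 0], [0, 0, 0]],
  [[0, 0, 0], [0, 0, 0]],
])

```text
time_s: 13.8
position: [0.6198, -0.3223, 0.0144]
tcp_rot: [[-0.0, 1.0, 0.0], [1.0, 0.0, -0.0], [-0.0, 0.0, -1.0]]
force: [-1.7, 1.3, 5.0]
opening: 0.601
grasp_force: 30.0
```

Contact: 5 N with the height holding at 14.4 mm. I release gently and retreat straight up.

Request:
drive_tool([
  [[0, 0, 0], [0, 0, 0]],
  [[0, 0, 0], [0, 0, 0]],
  [[0, 0, 0], [0, 0, 0]],
  [[0, 0, 0], [0, 0, 0]],
  [[0, 0, 0], [0, 0, 0]],
], gripper=0.95)

```text
time_s: 14.3
position: [0.6195, -0.322, 0.0134]
tcp_rot: [[-0.0, 1.0, -0.0], [1.0, 0.0, 0.0], [0.0, -0.0, -1.0]]
force: [-1.1, -0.0, 0.2]
opening: 0.925
grasp_force: 0.0
```

Request:
drive_tool([
  [[0, 0, -5], [0, 0, 0]],
  [[0, 0, -30], [0, 0, 0]],
  [[0, 0, -45], [0, 0, 0]],
  [[0, 0, -45], [0, 0, 0]],
  [[0, 0, -40], [0, 0, 0]],
])

```text
time_s: 14.8
position: [0.6198, -0.3223, 0.1815]
tcp_rot: [[-0.0, 1.0, 0.001], [1.0, 0.0, -0.001], [-0.001, 0.001, -1.0]]
force: [0.6, -0.7, 0.6]
opening: 0.948
grasp_force: 0.0
```

Request:
drive_tool([
  [[45, -15, 0], [0, 0, 0]],
  [[45, -15, 0], [0, 0, 0]],
  [[45, -15, 0], [0, 0, 0]],
  [[45, -15, 0], [0, 0, 0]],
  [[0, 0, 0], [0, 0, 0]],
])

```text
time_s: 15.3
position: [0.5556, -0.1358, 0.1789]
tcp_rot: [[-0.005, 1.0, -0.005], [1.0, 0.005, 0.004], [0.004, -0.005, -1.0]]
force: [0.6, 0.4, -0.0]
opening: 0.95
grasp_force: 0.0
```

```bash
python3 - <<'E'
from h import *
o=[]
for n,(x,y) in(("top",(300,90)),("side",(220,100))):
    im=capture(n); o.append(cv2.resize(cv2.cvtColor(im,cv2.COLOR_RGB2BGR)[y:y+150,x:x+180],None,fx=2.2,fy=2.2,interpolation=2))
    for c in blobs(im,(36,110,30),(85,255,255),60):
        w=onplane(n,c,.020)[:,:2].astype(np.float32); print(n,c.mean(0),cv2.fitEllipse(w))
cv2.imwrite("pics/crop4.png",np.hstack(o)); s=read_state();print(s["time_s"],s["position"])
E
```

```text
side [299.52380952 167.47619048] ((0.6190086007118225, -0.321518212556839), (0.04269872605800629, 0.04499455913901329), 120.68033599853516)
15.4 [ 0.55963134 -0.14119797  0.17955233]
```

View pics/crop4.png

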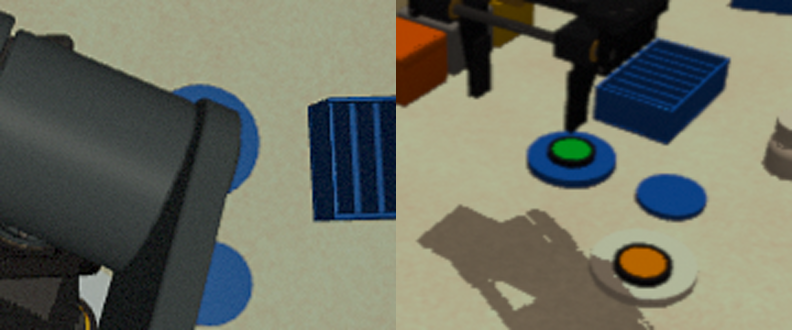

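The side view shows the green filter flat and centred on the large blue pad: it is at (299.5,167.5), or (0.619,-0.3215) in world, within 1 mm of the pad's centre. The gripper is clear, so I'm handing in.

```bash
python3 -c "
from rig import *;print(hand_in())"
```

```text
the job is handed in; nothing more can be done
None
```

The filter was tipped out, picked up in the corner and set down flat within about 1 mm of the blue pad's centre, and I handed the job in at about 15.4 s; no verdict came back.

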